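# Let the waiting offcut into the lever bin without slamming its lid

### The job

A short round dowel offcut waits on the chute at the back of the plywood offcut bin, held out by the lip of the shut lid. Press the bin's lever down with the fingertips until the lid is well up and the offcut has rolled into the bin, then let the lever come up slowly under the fingertips, so that the lid closes gently all the way and does not slam, and move clear. Grasp nothing, touch neither the lid nor the offcut, and leave the other things on the table where they are.

Things in the scene. Friction and masses are not known exactly. Their poses are not given: they have to be found in the camera images.
- bin: plywood offcut bin, fixed to the table: open box 150 (its x) x 200 (its y) x 158 mm high, walls 8 mm; a chute with low cheeks rises from its back edge to about 220 mm high, 140 mm behind its centre. Origin: centre of its underside; z up; the lever sticks out of its front along its -x, roughly towards the robot; the chute is on its +x side.
- lever: flat steel lever, 14 mm wide, in the middle of the bin's front. Origin: its pivot (bin x -88, y 0, z 115 mm), axis along the bin's y. With the lid shut it rises 0.3 rad above level towards its pad; after its full travel of 0.6 rad it slopes 0.3 rad below level. A rod links it to the lid, which turns by the same angle. A spring and the lid's weight push the pad up: pressing takes 3 to 7 N.
- lever_pad (a point): centre of the top face of the black rubber pad at the lever's end, 34 (along the lever) x 34 (bin's y) mm, 125 mm from the pivot. About 167 mm above the table with the lid shut, 93 mm at full travel; moves on an arc about the pivot in the bin's x-z plane (net 10 mm away from the bin). Press here from above.
- lid (a joint): lid angle in rad: 0 shut, 0.6 wide open (stop). Opens as the lever goes down, by the same angle; hinged along the bin's front edge, so that its back edge rises. Let go when open, it falls shut at over 3 rad/s, a slam; slower than 1 rad/s (0.12 m/s at the pad) is gentle.
- lid_lip (a point): middle of the top of the 32 mm high lip at the back edge of the lid. The lid is a grey sheet, 143 (bin's x) x 196 x 4 mm, on top of the bin 164 mm above the table, hinged at bin x -88; this point lies 143 mm from the hinge, about 196 mm above the table when shut. The lid is not to be touched.
- offcut: waiting round dowel offcut, light wood, 32 mm diameter, 90 mm long, lying across the chute (along its own y) against the lid's lip; origin at its centre, about 188 mm above the table. It rolls in by itself once the lid is some 0.2 to 0.35 rad open and needs about a second to come to rest on the bin's floor. Not to be touched.
- block_b: bystander: beech block 55x80x32 mm, origin at the centre of its underside
- pliers: bystander: pliers with red grips, 60x160x12 mm, lying flat, origin at the centre of the underside
- wax_tin: bystander: round tin, 56 mm diameter, 28 mm high, origin at the centre of its underside
- spring_clamp: bystander: spring clamp, 73x118x21 mm, lying flat, origin at the centre of the underside
- try_square: bystander: try square, 161x130x17 mm, lying flat, origin at the centre of the underside

How it is judged:
By the outcome, as a careful person would: the job done as asked, in the order asked, and still so for the second after the job is handed in, with the robot touching nothing.
It also fails if it takes over 38 s, if anything falls off the work surface, if the arm or the gripper's body presses on something with over 40 N, if the wrist force passes 120 N, or if a joint passes its speed limit or range.

### The arm

A 6-joint arm with a two-finger parallel gripper is mounted at the origin on a cart in front of the work surface, level with it; the furniture and walls round the work are solid. World frame = base frame: x ahead of the robot, y to its left, z up, the work surface at z = 0. Lengths are in m, angles in rad, forces in N, time in s.
With the tool pointing down it reaches from about 0.275 to 0.75 m from the base axis. Payload 10.2 kg.
Tool frame: the origin (TCP) lies midway between the tips of the shut fingers; the grasp point (between the pads) lies 19 mm behind it (env.hold_point_z is the distance from the TCP to the grasp point, in m); z points along the fingers, y is the line along which they close (so a half turn about z gives the same grasp; the last joint's range is limited). The gripper opens to 85 mm and grips with 20 to 120 N. Pads are 22 mm wide; open, the fingers measure 114 mm over their backs; the gripper's body (76 mm by 85 mm) begins 54 mm behind the grasp point. The pads swing forward as they close: fully open they stand 13 mm farther back than shut.
Start: joints at [-1.384, 0.313, 1.498, -0, 1.331, -0.223], TCP at [0.209, -0.482, 0.204] pointing down, gripper open.
Joint ranges: [-2.94, 2.94], [-0.97, 2.17], [0.19, 2.56], [-1.23, 4.37], [0.02, 3.11], [-2.88, 2.88]. Speed limits (rad/s): [2.39, 2.39, 3.01, 3.14, 3.14, 3.14].

### API

Orientations are given as a unit quaternion [x, y, z, w].
In Python, from bench import env, kinematics, monitor, eyes, job gives the robot as it stands. The module is installed in compiled form; this text tells all that it offers. Calls block until the motion is done:
- env.reach(position, orientation): joint-space move of the TCP to a pose.
- env.movel(position, velocity=0.15, frame=None, guard=None): straight line of the TCP; frame=None keeps the orientation; velocity is the mean speed in m/s. With guard (N) it stops when the force on the tool has changed by that much, and returns True; else False.
- env.set_joints(angles): joint-space move.
- env.release() and env.close_gripper(effort=None): open the fingers fully, or close them until they stop; effort is the grip in N (None keeps the last).
- env.hold(seconds).
- kinematics.ik(position, orientation): joint angles nearest the present ones, or None.
- monitor.sense(): the state.
- eyes.grab_frame(name): name is "scene" or "top"; returns a dict with "frame" (420x560x3 uint8, red, green, blue), "mtx" (3x3 intrinsics, pixels), "view" (4x4, takes a point from world to camera coordinates). Camera axes: x right, y down, z forward; pixel columns grow to the right and rows downward; lengths in m; the calibration is good to about 2 mm. A picture is of the moment at which its call begins. There is no depth.
A pose or a line that the arm cannot do raises env.MotionError and nothing moves.
- job.hand_in(): hands the job in; it is judged then, once.
The state is a dict: "clock": time; "joints": joint angles; "qvel": joint speeds; "joint_efforts": joint torques, N m; "position": TCP position; "ee_rot": TCP orientation; "contact_force": force on the tool from outside, world axes, zero at the start; "ft_torque": the same for the moment, N m; "finger_gap": opening from 0.0 (shut) to 1.0 (fully open); "gripper_force": force on a finger pad.
Only numpy, scipy, OpenCV 4.12 (cv2) and the standard library are available. Lean on these libraries where they do the work, as an engineer would, in place of code of your own. Each camera call takes 0.05 s, during which the arm holds its last target. There are 200 camera calls.

## Working session

There is one attempt and no reset: what is moved stays moved. The work goes in short steps, each a Python script; the robot and the scene stay as the last script left them, time stands still between calls to the robot, and variables do not carry over. Pictures are saved under pics/ and viewed, at most 10 in all, crops included, and the job is handed in when it is done.

```bash
mkdir -p pics; python3 - <<'E'
from bench import env, kinematics, monitor, eyes, job
import cv2,numpy as np
for n in("scene","top"):
    f=eyes.grab_frame(n); cv2.imwrite(f"pics/{n}0.png",f["frame"][:,:,::-1]); np.savez(n+".npz",**f)
    print(n,f["mtx"].round(1).tolist(),f["view"].round(3).tolist())
s=monitor.sense(); print(s["clock"],s["position"],s["ee_rot"],s["contact_force"],s["finger_gap"])
E
```

```text
scene [[437.4, 0.0, 278.0], [0.0, 437.4, 215.3], [0.0, 0.0, 1.0]] [[-0.818, -0.575, -0.018, 0.528], [-0.322, 0.482, -0.815, 0.219], [0.477, -0.661, -0.58, 1.096], [0.0, 0.0, 0.0, 1.0]]
top [[391.8, 0.0, 274.5], [0.0, 391.8, 213.0], [0.0, 0.0, 1.0]] [[0.015, -0.999, 0.029, 0.126], [-0.992, -0.018, -0.123, 0.573], [0.123, -0.027, -0.992, 1.283], [0.0, 0.0, 0.0, 1.0]]
0.1 [ 0.20911943 -0.48128545  0.20370643] [ 9.79082361e-01  2.03463575e-01  2.55896747e-05 -5.50762521e-04] [-0.40670243 -0.16150654 -0.52580741] 1.005170172448739
```

View pics/scene0.png

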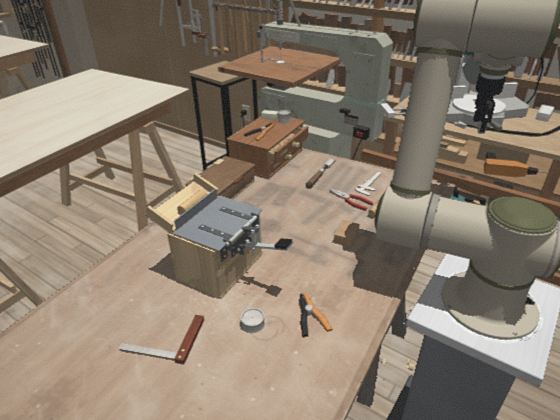

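View pics/top0.png

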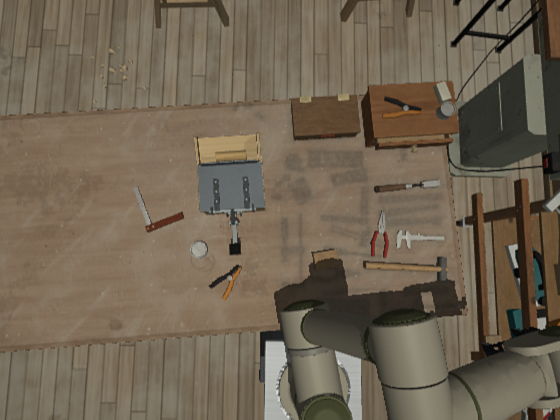

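The top view shows the bin with its pad near (235,249), and the scene view shows the pad near (284,244). The tin and clamp lie in front of the bin, clear of the pad. I'll zoom in on both to refine the points.

```bash
python3 - <<'E'
import cv2
a=cv2.imread("pics/top0.png")[125:265,185:285]; b=cv2.imread("pics/scene0.png")[170:300,140:300]
a=cv2.resize(a,None,fx=4,fy=4,interpolation=2); b=cv2.resize(b,None,fx=2.4,fy=2.4,interpolation=2)
c=cv2.copyMakeBorder(b,0,560-b.shape[0],0,0,cv2.BORDER_CONSTANT); cv2.imwrite("pics/crop0.png",cv2.hconcat([a,c]))
E
```

```text
(no output)
```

View pics/crop0.png

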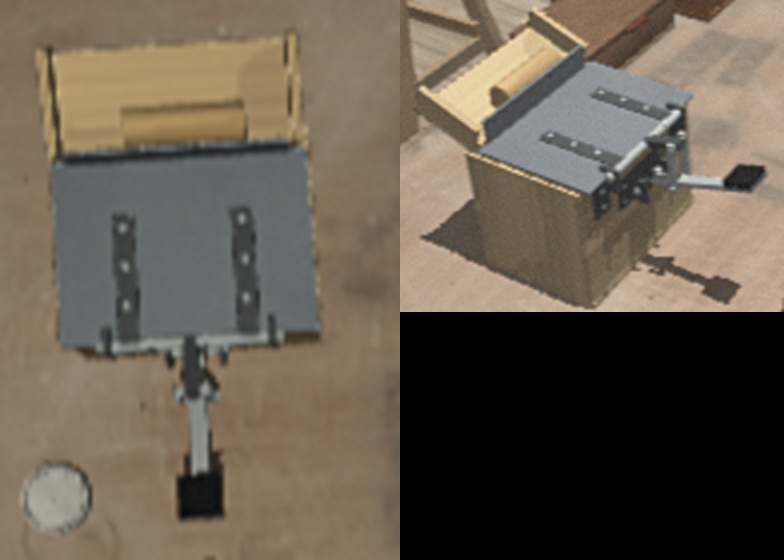

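```bash
cat > fit.py <<'E'
import numpy as np
from scipy.optimize import least_squares
T=np.load("top.npz");S=np.load("scene.npz")
def proj(f,p):
    c=f["view"][:3,:3]@p+f["view"][:3,3]; q=f["mtx"]@c; return q[:2]/q[2]
ca=lambda u,v:np.array([185+u/4,125+v/4]); cb=lambda u,v:np.array([140+u/2.4,170+v/2.4])
pad=[-.088-.1194,0,.167]
obs=[(T,ca(200.5,497),pad),(S,cb(743,177),pad),
 (T,ca(62,347),[-.088,.098,.166]),(T,ca(320,332),[-.088,-.098,.166]),
 (T,ca(60,156),[.055,.098,.196]),(T,ca(306,145),[.055,-.098,.196]),
 (S,cb(590,193),[-.088,.098,.166]),(S,cb(692,95),[-.088,-.098,.166]),(S,cb(485,123),[.055,.098,.196]),(S,cb(583,48),[.055,-.098,.196]),
 (S,cb(592,307),[-.075,.1,0])]
def w(P,b):
    c,s=np.cos(P[2]),np.sin(P[2]); return np.array([P[0]+c*b[0]-s*b[1],P[1]+s*b[0]+c*b[1],b[2]])
f=lambda P:np.concatenate([proj(F,w(P,b))-o for F,o,b in obs])
r=least_squares(f,[.6,.1,0],loss="soft_l1")
print(r.x,f(r.x).reshape(-1,2).round(1).tolist()); P=r.x
print("pad",w(P,pad))
E
python3 fit.py
```

```text
[0.33321876 0.09031611 0.1871204 ] [[67.5, 110.1], [-5.6, -0.2], [61.7, 111.9], [63.0, 103.6], [53.9, 111.1], [59.0, 102.1], [-2.3, 5.5], [-27.2, 1.0], [-17.5, 9.2], [-33.9, -0.4], [-16.6, 7.6]]
pad [0.12943913 0.05173341 0.167     ]
```

```bash
sed -i 's|140+u/2.4|140+(u-400)/2.4|' fit.py; python3 fit.py
```

```text
[0.64930144 0.27340741 0.07677506] [[-0.9, 0.2], [1.4, -1.1], [-0.9, -0.1], [-0.2, -0.1], [-3.9, -1.3], [0.5, -2.1], [-0.1, -0.3], [2.1, -1.0], [-4.6, 0.8], [3.2, -4.8], [0.8, 0.7]]
pad [0.44251239 0.2574999  0.167     ]
```

```bash
cat > h.py <<'E'
import numpy as np, cv2
from bench import env, kinematics, monitor, eyes, job
X0,Y0,YAW=.6493,.2734,.0768
Q=[np.cos(YAW/2),np.sin(YAW/2),0,0]
def pad(th,dz=0):
    p=.3-th; x=-.088-.125*np.cos(p)+.0157*np.sin(p); z=.115+.125*np.sin(p)+.0157*np.cos(p)
    return [X0+np.cos(YAW)*x,Y0+np.sin(YAW)*x,z+dz]
def snap(n,box=None,k=1):
    a=[]
    for c,b in (("top",(125,285,165,305)),("scene",(150,310,140,320))):
        f=eyes.grab_frame(c)["frame"][b[0]:b[1],b[2]:b[3],::-1]; a.append(cv2.resize(f,(400,int(400*f.shape[0]/f.shape[1])),interpolation=2))
    H=max(i.shape[0] for i in a); cv2.imwrite(f"pics/{n}.png",cv2.hconcat([cv2.copyMakeBorder(i,0,H-i.shape[0],0,0,0) for i in a]))
def st():
    s=monitor.sense(); print(round(s["clock"],2),s["position"].round(4),s["contact_force"].round(2),round(s["finger_gap"],3))
E
python3 - <<'E'
from h import *
p=pad(0); print(p,pad(.6))
env.close_gripper(); env.reach(pad(0,.07),Q); env.movel(pad(0,.025),.15); st(); print(kinematics.ik(pad(.55),Q)); snap("above")
E
```

```text
[np.float64(0.4471203270932855), np.float64(0.25784200081516895), np.float64(0.16693880871193945)] [np.float64(0.4378683450268195), np.float64(0.2571300482861204), np.float64(0.09305875704660459)]
4.06 [0.4474 0.2577 0.1924] [ 0.02 -1.19  0.  ] 0.001
[ 3.00314534e-01  3.84095823e-01  1.69197107e+00 -4.44089210e-16
  1.06552576e+00  1.79431086e+00]
```

View pics/above.png

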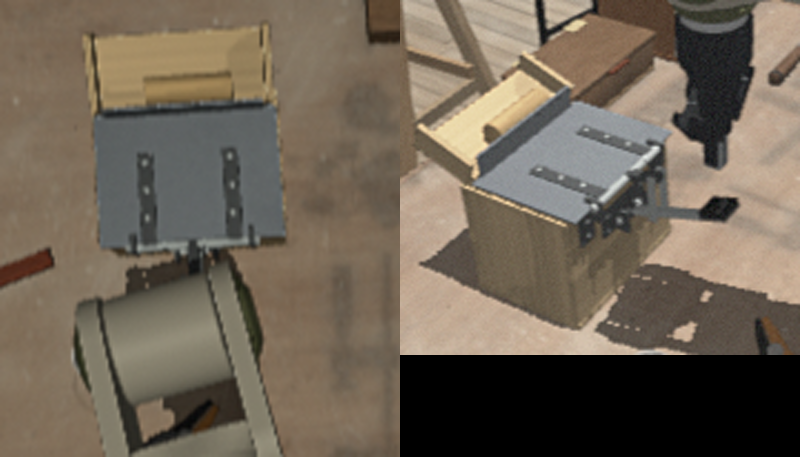

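The tip shows at crop pixel (715,165) and the pad centre at (718,208) in the scene view. I'll compare both with their projections.

```bash
python3 - <<'E'
from h import *
from fit import proj,T,S
k=400/180
cr=lambda p:(400+k*(proj(S,np.array(p))[0]-140),k*(proj(S,np.array(p))[1]-150))
t=monitor.sense()["position"]
print("tcp",cr(t),"pad",cr(pad(0)))
for d in([.01,0,0],[0,.01,0],[0,0,.01]): print(np.array(cr(pad(0)))-cr(np.array(pad(0))-d))
print("top pad", proj(T,np.array(pad(0))),proj(T,np.array(pad(0))+[-.01,0,0]))
E
```

```text
[0.64930144 0.27340741 0.07677506] [[-0.9, 0.2], [1.4, -1.1], [-0.9, -0.1], [-0.2, -0.1], [-3.9, -1.3], [0.5, -2.1], [-0.1, -0.3], [2.1, -1.0], [-4.6, 0.8], [3.2, -4.8], [0.8, 0.7]]
pad [0.44251239 0.2574999  0.167     ]
tcp (np.float64(716.0875483327677), np.float64(185.02618194934493)) pad (np.float64(716.9169524183058), np.float64(204.52399863492107))
[-7.71426551 -3.28772108]
[-5.26761437  4.84783516]
[-0.10760201 -7.23180801]
top pad [234.15269198 247.90325461] [234.06020181 251.27998642]
```

```bash
python3 - <<'E'
from h import *
from fit import proj,S
st()
f=eyes.grab_frame("scene"); im=np.ascontiguousarray(f["frame"][150:265,230:320,::-1]); im=cv2.resize(im,None,fx=5,fy=5,interpolation=2)
s=monitor.sense()
print(np.abs(f["view"]-S["view"]).max())
for p,c in((s["position"],(0,0,255)),(pad(0),(0,255,0))):
    q=(proj(f,np.array(p))-[230,150])*5; cv2.circle(im,tuple(int(v) for v in q),3,c,-1)
cv2.imwrite("pics/tip.png",im)
E
```

```text
[0.64930144 0.27340741 0.07677506] [[-0.9, 0.2], [1.4, -1.1], [-0.9, -0.1], [-0.2, -0.1], [-3.9, -1.3], [0.5, -2.1], [-0.1, -0.3], [2.1, -1.0], [-4.6, 0.8], [3.2, -4.8], [0.8, 0.7]]
pad [0.44251239 0.2574999  0.167     ]
4.16 [0.4478 0.2579 0.1931] [0.11 0.14 0.36] -0.001
0.0
```

View pics/tip.png

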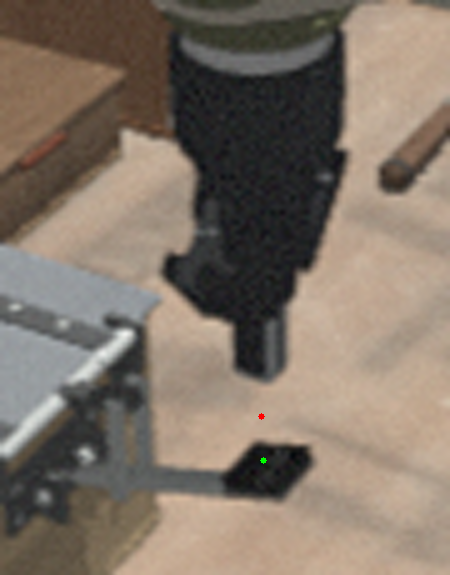

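The tip appears about 9 px above where the TCP projects (red), and the pad is about 2 px from its estimate (green). A guarded descent will show whether the tip is really that much higher.

```bash
python3 - <<'E'
from h import *
from fit import proj,S
p=np.array([.2091,-.4813,.2037]); print("start tcp px",proj(S,p))
t=pad(0); t[0]-=.003
g=env.movel([t[0],t[1],.128],.03,guard=2.0); print(g); st()
f=eyes.grab_frame("scene"); im=cv2.resize(np.ascontiguousarray(f["frame"][150:265,160:320,::-1]),None,fx=5,fy=5,interpolation=2)
cv2.imwrite("pics/touch.png",im)
E
```

```text
[0.64930144 0.27340741 0.07677506] [[-0.9, 0.2], [1.4, -1.1], [-0.9, -0.1], [-0.2, -0.1], [-3.9, -1.3], [0.5, -2.1], [-0.1, -0.3], [2.1, -1.0], [-4.6, 0.8], [3.2, -4.8], [0.8, 0.7]]
pad [0.44251239 0.2574999  0.167     ]
start tcp px [475.53563335 138.07016803]
True
5.69 [0.4445 0.2578 0.1423] [ 0.41 -0.42  1.41] -0.004
```

View pics/touch.png

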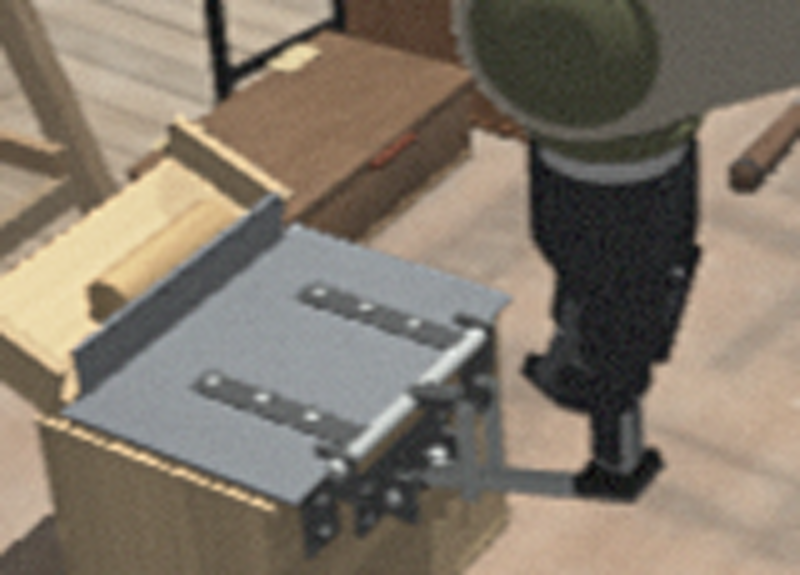

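Contact was on the pad, near its centre at pixel (615,472), at TCP z=0.142. So the tips really sit about 25 mm higher than the TCP model, and I'll apply that offset. Next I press along the arc.

```bash
sed -i 's/^X0,Y0,YAW=.6493/X0,Y0,YAW=.6463/' h.py; python3 - <<'E'
from h import *
for th in(.13,.26,.39,.5):
    g=env.movel(pad(th,-.025),.05,guard=20); print(th,g); st()
env.hold(.8); snap("down")
E
```

```text
0.13 False
6.23 [0.4388 0.2574 0.1269] [ 1.65 -0.9   3.08] -0.0
0.26 False
6.71 [0.4347 0.2571 0.111 ] [ 1.15 -2.24  4.73] -0.002
0.39 False
7.18 [0.4329 0.257  0.0948] [ 0.05 -1.71  5.05] 0.002
0.5 False
7.61 [0.433  0.257  0.0809] [-1.78 -1.56  5.19] 0.0
```

View pics/down.png

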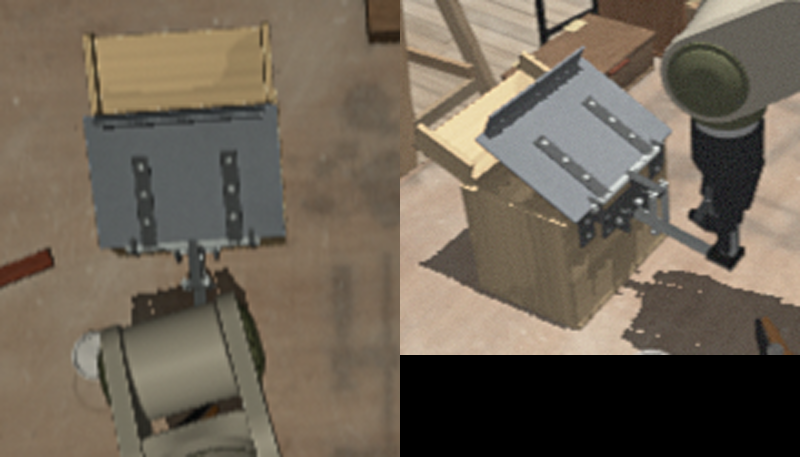

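The chute is empty, with no offcut in either view, and the lid is well up. After letting the offcut settle, I'll ease the lever back up.

```bash
python3 - <<'E'
from h import *
env.hold(.8)
for th in(.39,.26,.13,.03):
    env.movel(pad(th,-.025),.03); st()
env.movel(pad(0,-.010),.015); st()
env.movel(pad(0,.08),.1); 
p=pad(0,.1); p[0]-=.06; p[1]-=.12; env.movel(p,.15); env.hold(.3); st(); snap("end")
E
```

```text
9.92 [0.4331 0.257  0.0951] [-1.77 -1.72  5.69] -0.001
10.61 [0.4349 0.2572 0.1112] [-1.05 -1.97  4.67] 0.002
11.3 [0.4386 0.2575 0.1269] [ 0.5  -0.81  4.64] -0.002
11.87 [0.4428 0.2578 0.1388] [-0.04 -0.82  4.45] 0.0
13.25 [0.4441 0.2578 0.1569] [-0.01 -0.16  0.21] 0.004
15.66 [0.3841 0.1381 0.2668] [ 0.62  0.11 -0.09] -0.002
```

View pics/end.png

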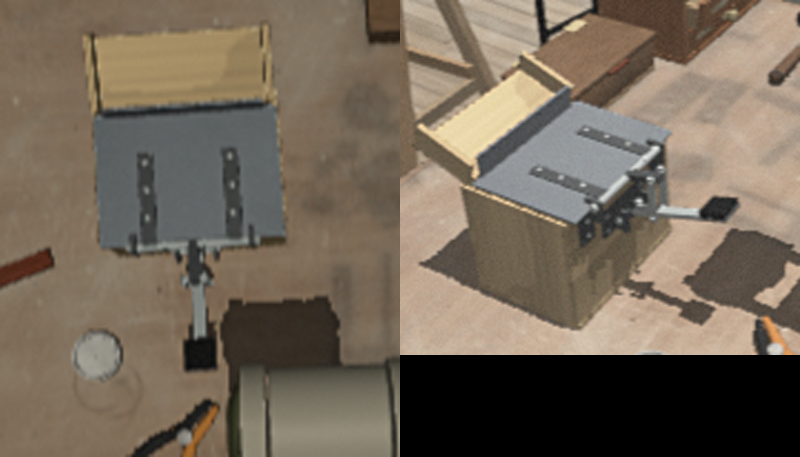

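The lid is shut, with the lip back against the chute near (525,135) and the pad up at (718,208). The chute is empty, and the robot is clear.

```bash
python3 -c "
from bench import job; print(job.hand_in())"
```

```text
the job is handed in; nothing more can be done
None
```

I pressed the lever until the lid was well up and the offcut had left the chute into the bin, eased the lid shut with the pad under the fingertips (about 0.03 m/s), moved clear, and handed the job in at about 16 s.

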